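# Push the banded carton through the width gauge onto the green mat

### The arm

A 7-joint arm with a two-finger parallel gripper is mounted at the origin on the work surface. World frame = base frame: x ahead of the robot, y to its left, z up, the work surface at z = 0. Lengths are in m, angles in rad, forces in N, time in s.
With the tool pointing down it reaches from about 0.425 to 0.875 m from the base axis. Payload 9.9 kg.
Tool frame: the origin (TCP) lies at the very end of the fingers, on their centre line; the grasp point (between the pads) lies 19 mm behind it (bot.grip_depth is the distance from the TCP to the grasp point, in m); z points along the fingers, y is the line along which they close (so a half turn about z gives the same grasp; the last joint's range is limited). The gripper opens to 85 mm and grips with 20 to 120 N. Pads are 22 mm wide; open, the fingers measure 114 mm over their backs; the gripper's body (76 mm by 85 mm) begins 54 mm behind the grasp point. The pads swing forward as they close: fully open they stand 13 mm farther back than shut.
Start: joints at [1.181, 0.576, 0.025, 1.437, -0.015, 1.129, -0.057], TCP at [0.203, -0.644, 0.231] pointing down, gripper open.
Joint ranges: [-2.76, 2.76], [-0.34, 2.15], [-1.52, 1.57], [0.19, 2.46], [-1.09, 4.23], [0.17, 1.99], [-2.82, 2.82]. Speed limits (rad/s): [2.22, 2.22, 3.01, 3.01, 3.14, 3.14, 3.14].

### API

Orientations are given as a unit quaternion [w, x, y, z].
In Python, from rig import bot, claw, solver, capture, ticket, readout gives the robot as it stands. Calls block until the motion is done:
- bot.move_ptp(position, orientation): joint-space move of the TCP to a pose.
- bot.servo_line(position, rot=None, rate=0.15, guard=None): straight line of the TCP; rot=None keeps the orientation; rate is the mean speed in m/s. With guard (N) it stops when the force on the tool has changed by that much, and returns True; else False.
- bot.move_j(angles): joint-space move.
- claw.grip(opening, newtons=None): finger opening in m; newtons is the grip in N (None keeps the last); returns when the fingers have stopped.
- bot.sleep(seconds).
- solver.inverse_kinematics(position, orientation): joint angles nearest the present ones, or None.
- capture(name): name is "scene" or "top" or "wrist"; returns a dict with "img" (384x512x3 uint8, blue, green, red), "z_map" (384x512 float32, m along the optical axis (not along the pixel's ray), 0 where there is no reading), "K" (3x3 intrinsics, pixels), "k1" (the pictures are not rectified: a ray, as slopes to the right and down, at radius r is drawn at 1 + k1 r^2 times it, then the intrinsics apply), "cam_to_world" (4x4, takes a point from camera to world coordinates); the wrist camera has in their place "hand_eye" (4x4, takes a point from camera to tool coordinates, whose origin is the TCP and whose axes are the flange's). Camera axes: x right, y up, looking along -z (the intrinsics and any distortion apply to the point x, -y, -z); pixel columns grow to the right and rows downward; lengths in m; the calibration is good to about 2 mm. A picture is of the moment at which its call begins: read the wrist's pose just before it.
A pose or a line that the arm cannot do raises bot.PlanningError and nothing moves.
- ticket.finish_job(): hands the job in; it is judged then, once.
Readings, each from a call of its own:
- readout.get_clock(): time.
- readout.get_q(): joint angles.
- readout.get_joint_velocities(): joint speeds.
- readout.get_joint_efforts(): joint torques, N m.
- readout.get_ee_pos(): TCP position.
- readout.get_tool_rot(): TCP orientation.
- readout.get_ft_force(): force on the tool from outside, world axes, zero at the start.
- readout.get_wrist_torque(): the same for the moment, N m.
- readout.get_finger_gap(): finger opening in m.
- readout.get_grip_force(): force on a finger pad.
Only numpy, scipy, OpenCV 4.12 (cv2) and the standard library are available. Lean on these libraries where they do the work, as an engineer would, in place of code of your own. Each camera call takes 0.05 s, during which the arm holds its last target. There are 200 camera calls.

### The job

Check the carton with the yellow band for width: push it along the bench through the gap between the two white steel angles of the gauge, and on until it stands wholly on the green mat on the other side. Only push it: do not grip it, lift it or tip it. Leave everything else on the bench where it is.

Things in the scene. Friction and masses are not known exactly. Their poses are not given: they have to be found in the camera images.
- carton: Cardboard carton with a yellow band, loose, 0.2 to 0.45 kg: 60 mm (own x) by 100 mm (own y, the long side) by 70 mm high (own z, up). Origin: centre of its underside. It starts 140 to 170 mm from the gauge, on the side away from the mat, up to 20 mm off the passage line, long side within 0.35 rad of the passage.
- gauge: Width gauge fixed to the bench: two upright white slotted steel angles, 30 mm high, 50 mm long (own y), 4 mm thick, clear gap 68 mm (carton: 4 mm to spare each side). Origin: bench level, midway between them. Own y runs along the passage, own x across it: inner faces at x = -34 and 34 mm; low feet (bolts 8 mm high) reach out to x = -72 and 72 mm. The gap's floor is the flat bench.
- mat: Green flat mat past the gauge, no step at its edge: 140 mm (own x) by 170 mm (own y). Origin: its centre, bench level. Axes parallel to the gauge's. It lies on the +y or the -y side of the gauge, its centre 140 to 170 mm from it along the passage and at most 20 mm off the passage line.
- carton_corner0 (a point): Bottom corner of the yellow-banded carton at its own -x, -y side (30 mm and 50 mm from its origin).
- carton_corner1 (a point): Bottom corner of the yellow-banded carton at its own +x, -y side (30 mm and 50 mm from its origin).
- carton_corner2 (a point): Bottom corner of the yellow-banded carton at its own +x, +y side (30 mm and 50 mm from its origin).
- carton_corner3 (a point): Bottom corner of the yellow-banded carton at its own -x, +y side (30 mm and 50 mm from its origin).
- plain_carton: Bystander: plain cardboard carton without any band, 60 x 90 x 70 mm high. Loose; leave it alone. Origin: centre of its underside.
- blue_carton: Bystander: cardboard carton with a blue band, 55 x 80 x 60 mm high. Loose; leave it alone. Origin: centre of its underside.
- tape_roll: Bystander: roll of brown packing tape standing on its flat side, 84 mm across, 48 mm high, beside the gauge. Loose; leave it alone. Origin: centre of its underside.
- screw_jar: Bystander: small closed jar with a red cap, 48 mm across, 60 mm high, beside the gauge. Loose; leave it alone. Origin: centre of its underside.
- reel: Bystander: black flat component reel lying down, 130 mm across, 16 mm high. Loose; leave it alone. Origin: centre of its underside.
- marker_driver: Bystander: screwdriver lying on the bench. Loose; leave it alone. Origin: on the bench side, in the handle's line.
- clip_cup: Bystander: blue plastic cup, 70 mm across, 70 mm high. Loose; leave it alone. Origin: centre of its underside.
Things that resemble listed ones, but are neither listed nor needed, are in the scene too. What is shaped like the carton but black or pink is not meant.

How it is judged:
On the way:
1. the yellow-banded carton is in the gap between the two angles, standing on the bench (x of carton in the frame of gauge between -0.012 and 0.012 m and y of carton in the frame of gauge between -0.03 and 0.03 m and height (world z) of carton below 0.01 m), for 0.05 s.
At the end, for the whole second after the job is handed in: All four bottom corners of the yellow-banded carton lie within the green mat's outline (3 mm grace), and the carton stands upright and flat on the bench (within 4 mm and 0.05 rad), at rest (x of carton_corner0 in the frame of mat between -0.073 and 0.073 m and y of carton_corner0 in the frame of mat between -0.088 and 0.088 m and x of carton_corner1 in the frame of mat between -0.073 and 0.073 m and y of carton_corner1 in the frame of mat between -0.088 and 0.088 m and x of carton_corner2 in the frame of mat between -0.073 and 0.073 m and y of carton_corner2 in the frame of mat between -0.088 and 0.088 m and x of carton_corner3 in the frame of mat between -0.073 and 0.073 m and y of carton_corner3 in the frame of mat between -0.088 and 0.088 m and height (world z) of carton below 0.004 m and angle between carton's own z axis and vertical below 0.05 rad and linear speed of carton below 0.01 m/s); the robot touches nothing.
It fails at once if the yellow-banded carton is lifted (more than 12 mm) or tipped (more than 0.25 rad) (height (world z) of carton above 0.012 m or angle between carton's own z axis and vertical above 0.25 rad).
It fails at once if the yellow-banded carton is gripped (fingers press on both of its long side walls at once) (contact force between the fingers and carton_c1 above 3 N and contact force between the fingers and carton_c2 above 3 N).
It fails at once if another thing on the bench is moved by more than 20 mm (distance of any of plain_carton, blue_carton, tape_roll, screw_jar, reel, marker_driver, clip_cup from where it was at the start of the episode above 0.02 m).
It also fails if it takes over 64 s, if anything falls off the work surface, if the arm or the gripper's body presses on something with over 40 N, if the wrist force passes 120 N, or if a joint passes its speed limit or range.

## Working session

There is one attempt and no reset: what is moved stays moved. The work goes in short steps, each a Python script; the robot and the scene stay as the last script left them, time stands still between calls to the robot, and variables do not carry over. Pictures are saved under pics/ and viewed, at most 10 in all, crops included, and the job is handed in when it is done.

```bash
ls; mkdir -p pics
cat > h.py <<'E'
import numpy as np, cv2
from rig import bot, claw, solver, capture, ticket, readout
def pix2world(c,uv,z=None):
    """pixels -> world; z: intersect with plane z, else depth"""
    uv=np.atleast_2d(np.array(uv,float)); K=c["K"]
    d=np.stack([(uv[:,0]-K[0,2])/K[0,0],(uv[:,1]-K[1,2])/K[1,1]],1); s=d.copy()
    for _ in range(20): s=d/(1+c["k1"]*(s**2).sum(1,keepdims=True))
    r=np.c_[s[:,0],-s[:,1],-np.ones(len(s))]; T=c["cam_to_world"]
    R=r@T[:3,:3].T; o=T[:3,3]
    t=(z-o[2])/R[:,2] if z is not None else c["z_map"][uv[:,1].round().astype(int),uv[:,0].round().astype(int)]
    return o+R*np.asarray(t)[:,None]
E
python3 - <<'E'
from h import *
for n in("top","scene"):
    c=capture(n); np.save(f"{n}.npy",c,allow_pickle=True); cv2.imwrite(f"pics/{n}0.png",cv2.resize(c["img"],(800,600),interpolation=cv2.INTER_CUBIC)); print(n,c["K"],c["k1"],c["cam_to_world"])
print(readout.get_tool_rot(),readout.get_clock())
E
```

```text
pics
top [[348.5391568    0.         254.13576472]
 [  0.         348.5391568  192.23941806]
 [  0.           0.           1.        ]] -0.07282047907512569 [[ 3.91018420e-02  9.79284848e-01 -1.98676198e-01  3.57621310e-01]
 [-9.99235094e-01  3.82173866e-02 -8.28597100e-03  9.78624947e-03]
 [-5.21440771e-04  1.98848227e-01  9.80030158e-01  1.01266435e+00]
 [ 0.00000000e+00  0.00000000e+00  0.00000000e+00  1.00000000e+00]]
scene [[484.05662766   0.         248.69397315]
 [  0.         484.05662766 185.23890723]
 [  0.           0.           1.        ]] 0.03266128896599717 [[ 0.22698826 -0.78385514  0.57796838  1.42997524]
 [ 0.97385065  0.18850651 -0.12680773 -0.17155206]
 [-0.00955191  0.59163875  0.80614661  1.25774544]
 [ 0.          0.          0.          1.        ]]
[-7.22524722e-04  9.88329549e-01  1.52329137e-01 -1.22657456e-04] 0.1
```

View pics/top0.png

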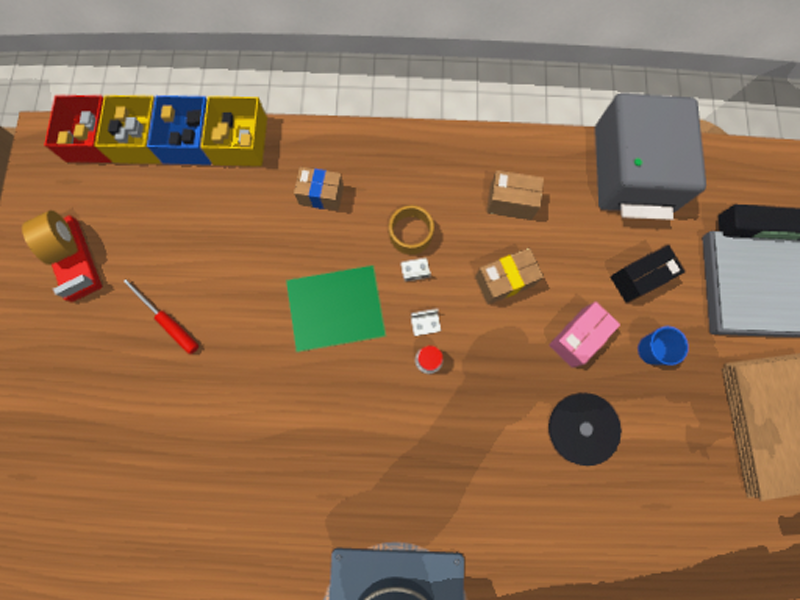

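View pics/scene0.png

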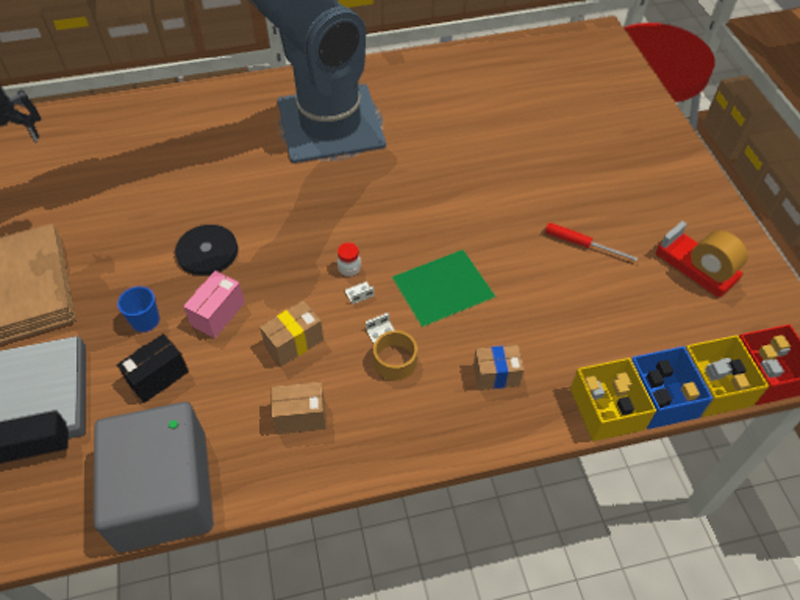

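The top view (800x600 scale) shows the yellow-banded carton at about (512,275), the gauge angles at (416,269) and (426,322), and the mat corners at (287,282), (373,266), (385,335) and (297,351). I'll enlarge this area.

Run:
```python
from h import *
c=np.load("top.npy",allow_pickle=True).item()
cv2.imwrite("pics/crop1.png",cv2.resize(c["img"][150:250,220:360],None,fx=5.7,fy=5.7,interpolation=cv2.INTER_CUBIC))
# mat by colour
def quad(m):
    n,l,s,_=cv2.connectedComponentsWithStats(m.astype(np.uint8)); i=1+s[1:,4].argmax()
    k=(l==i).astype(np.uint8); cn=max(cv2.findContours(k,0,1)[0],key=cv2.contourArea)
    return cn[:,0].astype(float)
h=cv2.cvtColor(c["img"],cv2.COLOR_BGR2HSV)
p=quad((h[...,0]>50)&(h[...,0]<80)&(h[...,1]>150))
w=pix2world(c,p,0.); r=cv2.minAreaRect(w[:,:2].astype(np.float32)*1000); print("mat",r)
# tops by height
v,u=np.mgrid[0:384,0:512]; P=pix2world(c,np.c_[u.ravel(),v.ravel()]).reshape(384,512,3); np.save("P.npy",P)
print("bench z",np.median(P[200:260,240:300,2]))
top=(abs(P[...,2]-.07)<.012)
top[:, :295]=0; top[:,360:]=0; top[:150]=0; top[200:]=0
p=quad(top); w=pix2world(c,p,.07); print("carton",cv2.minAreaRect(w[:,:2].astype(np.float32)*1000), np.median(P[top][:,2]))
```

```text
mat ((545.364990234375, 136.53550720214844), (135.81390380859375, 166.08741760253906), 12.445793151855469)
bench z 0.00014259230903368447
carton ((608.0743408203125, -183.44468688964844), (62.06587600708008, 100.6546630859375), 24.857324600219727) 0.0693007304152673
```

View pics/crop1.png

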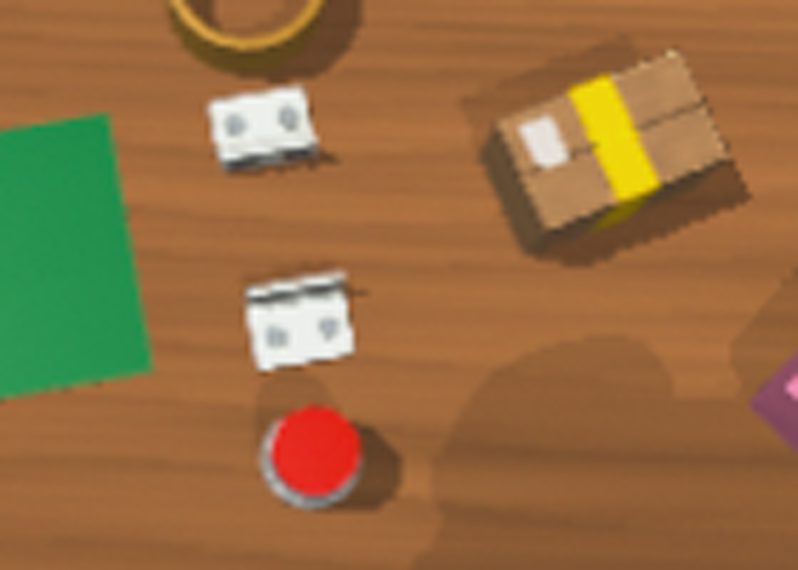

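The crop shows the two angles with feet corners at about (210,100), (302,88), (258,370) and (352,350). The carton top corners are at about (498,125), (675,52), (730,158) and (548,232). The mat fit gives 136x166 mm against 140x170 given, and the carton 62x101 mm against 60x100, so the calibration holds. Next is a wrist view over the gauge.

```bash
cat >> h.py <<'E'
def q(a): return [0,np.cos(a/2),np.sin(a/2),0]
def wrist():
    from scipy.spatial.transform import Rotation as Ro
    p=readout.get_ee_pos(); o=readout.get_tool_rot(); c=capture("wrist")
    T=np.eye(4); T[:3,3]=p; T[:3,:3]=Ro.from_quat([o[1],o[2],o[3],o[0]]).as_matrix()
    c["cam_to_world"]=T@c["hand_eye"]; return c
E
python3 - <<'E'
from h import *
c=np.load("top.npy",allow_pickle=True).item()
s=lambda x,y:(220+(x+.5)/5.7-.5,150+(y+.5)/5.7-.5)
w=pix2world(c,[s(210,100),s(302,88),s(258,370),s(352,350)],.004)[:,:2]; print(w,w.mean(0))
g=w.mean(0)
for a in (1.79,-1.35):
    for pt in ([.58,-.28,.02],[.52,.1,.02],[*(g),.3]): 
        r=solver.inverse_kinematics(pt,q(a)); print(a,pt,None if r is None else np.round(r,2))
a=1.79 if solver.inverse_kinematics([.58,-.28,.02],q(1.79)) is not None else -1.35
E
```

```text
[[ 0.63911632  0.01444539]
 [ 0.64756565 -0.0337307 ]
 [ 0.49713298 -0.01549913]
 [ 0.50932084 -0.06333162]] [ 0.57328395 -0.02452902]
1.79 [0.58, -0.28, 0.02] [ 0.56  0.77 -0.31  1.72  0.34  0.7   0.29]
1.79 [0.52, 0.1, 0.02] [-0.05  0.67 -0.35  2.03  0.44  0.52 -0.5 ]
1.79 [np.float64(0.5732839500938821), np.float64(-0.024529015642050636), 0.3] [ 0.34  0.41 -0.57  1.59  0.23  1.21 -0.05]
-1.35 [0.58, -0.28, 0.02] [ 0.15  0.8   0.39  1.74 -0.44  0.69 -2.14]
-1.35 [0.52, 0.1, 0.02] [-0.48  0.68  0.31  2.04 -0.44  0.48 -2.76]
-1.35 [np.float64(0.5732839500938821), np.float64(-0.024529015642050636), 0.3] [-0.74  0.71  1.36  1.63 -0.71  1.39 -2.21]
```

Run:
```python
from h import *
claw.grip(.028)
bot.move_ptp([.59,-.09,.36],q(1.787))
c=wrist(); np.save("w1.npy",c,allow_pickle=True); print(c["hand_eye"],c["K"][0,0],readout.get_clock(),readout.get_finger_gap())
cv2.imwrite("pics/w1.png",cv2.resize(c["img"],(800,600),interpolation=cv2.INTER_CUBIC))
```

```text
[[ 0.00161572  0.95365115  0.30091006  0.07722484]
 [ 0.99999819 -0.00123806 -0.00144573  0.00105979]
 [-0.00100617  0.30091186 -0.95365143 -0.14355115]
 [ 0.          0.          0.          1.        ]] 337.70650884412424 3.175 0.02793169867379374
```

View pics/w1.png

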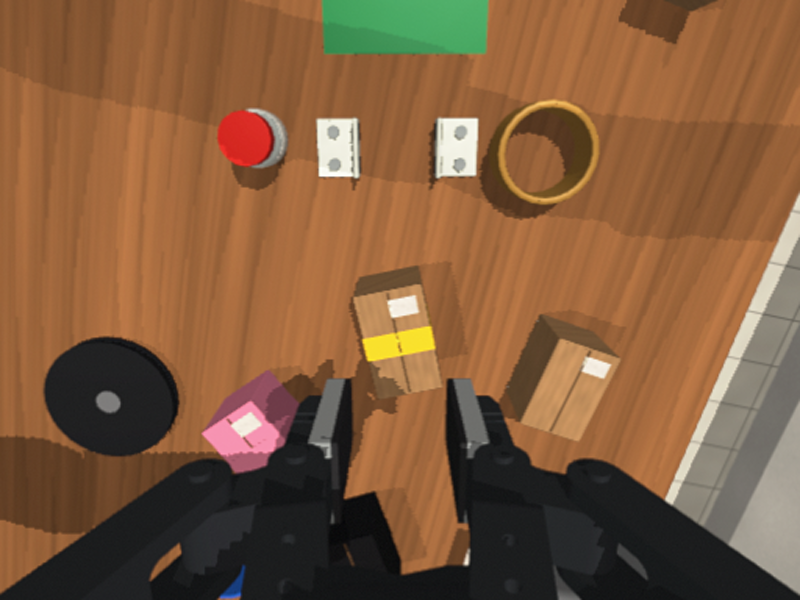

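The wrist view shows the gauge feet corners at (317,119), (318,178), (476,119) and (478,178), and the mat edge at (325,53) to (487,53). The carton top is at about (353,297), (423,284), (441,388) and (375,398), and the scene is clear around it.

```bash
cat > meas.py <<'E'
from h import *
def carton(c,near):
    v,u=np.mgrid[0:384,0:512]; P=pix2world(c,np.c_[u.ravel(),v.ravel()]).reshape(384,512,3)
    m=(abs(P[...,2]-.07)<.012)&(np.hypot(P[...,0]-near[0],P[...,1]-near[1])<.085)
    n,l,s,_=cv2.connectedComponentsWithStats(m.astype(np.uint8)); k=(l==1+s[1:,4].argmax()).astype(np.uint8)
    p=max(cv2.findContours(k,0,1)[0],key=cv2.contourArea)[:,0]
    return cv2.minAreaRect(pix2world(c,p,.07)[:,:2].astype(np.float32)*1000)
E
python3 - <<'E'
from meas import *
c=np.load("w1.npy",allow_pickle=True).item()
s=lambda x,y:((x+.5)*.64-.5,(y+.5)*.64-.5)
w=pix2world(c,[s(317,119),s(318,178),s(476,119),s(478,178)],.004)[:,:2]; print(w,w.mean(0))
f=(w[0]-w[1]+w[2]-w[3]); x=(w[2]+w[3]-w[0]-w[1]); print("angles",np.arctan2(-f[0],f[1]),np.arctan2(x[1],x[0]),np.linalg.norm(f)/2,np.linalg.norm(x)/2)
w2=pix2world(c,[s(357,118),s(358,178),s(437,118),s(434,178)],.03)[:,:2]; print("upr",w2,w2.mean(0))
print("mat edge",pix2world(c,[s(325,53),s(487,53)],0))
r=carton(c,(.608,-.183)); print(r)
# carton in gauge frame
th=.215;G=w.mean(0); R=np.array([[np.cos(th),np.sin(th)],[-np.sin(th),np.cos(th)]])
for p in (np.array(r[0])/1000,np.array([.6081,-.1834]),np.array([.5454,.1365])): print(R@(p-G))
E
```

```text
[[ 0.50024461 -0.01599487]
 [ 0.50973167 -0.06638408]
 [ 0.63879651  0.01433756]
 [ 0.65380691 -0.03484968]] [ 0.57564492 -0.02572277]
angles 0.2412260724375224 0.21549999923100338 0.05127278540702989 0.14465960272450454
upr [[ 0.53699227 -0.00794225]
 [ 0.54724018 -0.056255  ]
 [ 0.60304567  0.00651813]
 [ 0.61212047 -0.04205329]] [ 0.57484965 -0.0249331 ]
mat edge [[0.4974081  0.03872439 0.        ]
 [0.63471822 0.06877061 0.        ]]
((610.2981567382812, -183.03543090820312), (60.929813385009766, 103.07158660888672), 24.33487319946289)
[ 0.00029314 -0.16108393]
[-0.00193219 -0.16097114]
[0.00506123 0.16494049]
```

```bash
cat >> h.py <<'E'
TH=.2155; G=np.array([.5752,-.0253]); RG=np.array([[np.cos(TH),np.sin(TH)],[-np.sin(TH),np.cos(TH)]])
A=np.pi/2+TH
def gw(x,y,z): return [*(G+RG.T@np.array([x,y])),z]
E
python3 - <<'E'
from meas import *
P=np.load("P.npy"); g=(P[...,:2]-G)@RG.T; z=P[...,2]
ok=(z>.012)&(z<.3)&(abs(g[...,0])<.13)&(g[...,1]<-.2)&(g[...,1]>-.36)
for y in np.arange(-.36,-.2,.02):
    m=ok&(g[...,1]>=y)&(g[...,1]<y+.02); print(round(y,2),[(round(x,2),round(float(z[m&(g[...,0]>=x)&(g[...,0]<x+.02)].max(initial=0)),3)) for x in np.arange(-.12,.12,.02)])
E
```

```text
-0.36 [(np.float64(-0.12), 0.0), (np.float64(-0.1), 0.0), (np.float64(-0.08), 0.0), (np.float64(-0.06), 0.0), (np.float64(-0.04), 0.0), (np.float64(-0.02), 0.0), (np.float64(0.0), 0.0), (np.float64(0.02), 0.0), (np.float64(0.04), 0.0), (np.float64(0.06), 0.0), (np.float64(0.08), 0.0), (np.float64(0.1), 0.0)]
-0.34 [(np.float64(-0.12), 0.07), (np.float64(-0.1), 0.0), (np.float64(-0.08), 0.0), (np.float64(-0.06), 0.0), (np.float64(-0.04), 0.0), (np.float64(-0.02), 0.0), (np.float64(0.0), 0.0), (np.float64(0.02), 0.0), (np.float64(0.04), 0.0), (np.float64(0.06), 0.0), (np.float64(0.08), 0.0), (np.float64(0.1), 0.0)]
-0.32 [(np.float64(-0.12), 0.073), (np.float64(-0.1), 0.073), (np.float64(-0.08), 0.0), (np.float64(-0.06), 0.0), (np.float64(-0.04), 0.0), (np.float64(-0.02), 0.0), (np.float64(0.0), 0.0), (np.float64(0.02), 0.0), (np.float64(0.04), 0.0), (np.float64(0.06), 0.0), (np.float64(0.08), 0.0), (np.float64(0.1), 0.0)]
-0.3 [(np.float64(-0.12), 0.075), (np.float64(-0.1), 0.073), (np.float64(-0.08), 0.053), (np.float64(-0.06), 0.0), (np.float64(-0.04), 0.0), (np.float64(-0.02), 0.0)
[... 707 characters left out ...]
loat64(0.06), 0.0), (np.float64(0.08), 0.0), (np.float64(0.1), 0.07)]
-0.24 [(np.float64(-0.12), 0.0), (np.float64(-0.1), 0.0), (np.float64(-0.08), 0.0), (np.float64(-0.06), 0.0), (np.float64(-0.04), 0.0), (np.float64(-0.02), 0.0), (np.float64(0.0), 0.0), (np.float64(0.02), 0.0), (np.float64(0.04), 0.0), (np.float64(0.06), 0.0), (np.float64(0.08), 0.0), (np.float64(0.1), 0.073)]
-0.22 [(np.float64(-0.12), 0.0), (np.float64(-0.1), 0.0), (np.float64(-0.08), 0.0), (np.float64(-0.06), 0.0), (np.float64(-0.04), 0.07), (np.float64(-0.02), 0.073), (np.float64(0.0), 0.072), (np.float64(0.02), 0.073), (np.float64(0.04), 0.0), (np.float64(0.06), 0.0), (np.float64(0.08), 0.0), (np.float64(0.1), 0.043)]
```

Run:
```python
from meas import *
bot.move_ptp(gw(0,-.245,.2),q(A))
bot.servo_line(gw(0,-.245,.018),rate=.12)
bot.servo_line(gw(0,-.172,.018),rate=.035)
print(readout.get_ft_force(),readout.get_ee_pos(),gw(0,-.172,.018))
bot.servo_line(gw(0,-.185,.018),rate=.05)
bot.servo_line(gw(0,-.185,.2),rate=.15)
bot.move_ptp(gw(0,-.15,.33),q(A))
c=wrist(); r=carton(c,gw(0,-.105,0)); print(r,RG@(np.array(r[0])/1000-G),np.deg2rad(r[2])-TH,readout.get_clock())
cv2.imwrite("pics/w2.png",cv2.resize(c["img"],(800,600),interpolation=cv2.INTER_CUBIC))
```

```text
[-0.10174644 -1.18187736  1.14417139] [ 0.61200389 -0.19340855  0.0179774 ] [np.float64(0.6119797730471659), np.float64(-0.1933215709205189), 0.018]
((607.2242431640625, -129.521240234375), (60.00858688354492, 99.93472290039062), 14.118852615356445) [ 0.00899727 -0.10865849] 0.030920464741782477 10.45
```

View pics/w2.png

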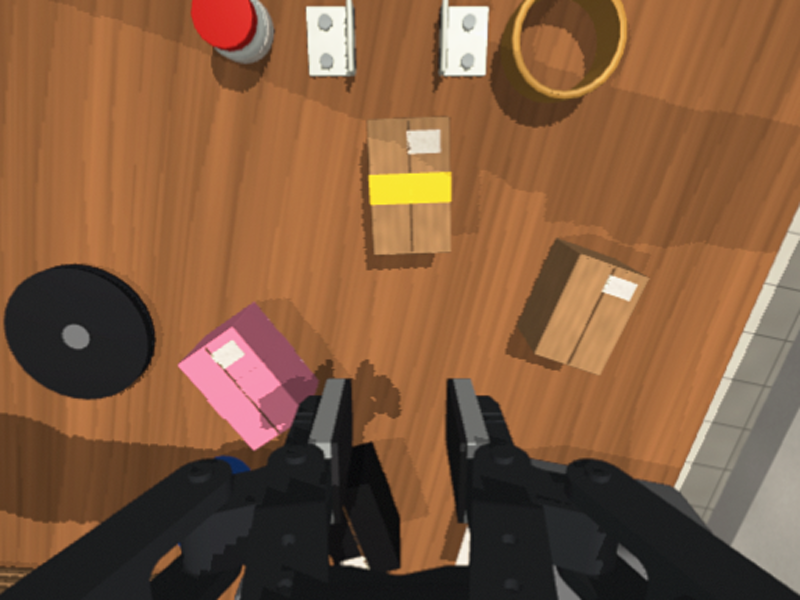

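The wrist view shows the carton nearly aligned (0.03 rad) but about 9 mm to the right of the passage line, centred near (410,185) against the gauge middle at 397. I'll nudge it squarely sideways on its long wall with both fingertips, from one side only.

Run:
```python
from meas import *
for a in (TH,TH+np.pi,TH-np.pi):
  for x in (.062,.042):
    r=solver.inverse_kinematics(gw(x,-.109,.018),q(a)); print(a,None if r is None else np.round(r,2))
r=solver.inverse_kinematics(gw(.066,-.109,.2),q(TH)); print(r)
bot.move_ptp(gw(.066,-.110,.2),q(TH))
bot.servo_line(gw(.066,-.110,.018),rate=.12)
bot.servo_line(gw(.042,-.110,.018),rate=.03)
print(readout.get_ft_force())
bot.servo_line(gw(.056,-.110,.018),rate=.05)
bot.servo_line(gw(.056,-.110,.2),rate=.15)
bot.move_ptp(gw(0,-.15,.33),q(A))
c=wrist(); r=carton(c,gw(0,-.105,0)); print(r,RG@(np.array(r[0])/1000-G),np.deg2rad(r[2])-TH,readout.get_clock())
cv2.imwrite("pics/w3.png",cv2.resize(c["img"][:200,130:390],(780,600),interpolation=cv2.INTER_CUBIC))
```

```text
0.2155 [ 0.17  0.79 -0.11  1.65  0.13  0.7  -1.36]
0.2155 [ 0.19  0.77 -0.11  1.71  0.13  0.67 -1.35]
3.357092653589793 [ 0.52  0.89 -0.73  1.64  0.72  0.9   1.29]
3.357092653589793 [ 0.53  0.87 -0.73  1.69  0.72  0.87  1.28]
-2.926092653589793 [ 0.52  0.89 -0.73  1.64  0.72  0.9   1.29]
-2.926092653589793 [ 0.53  0.87 -0.73  1.69  0.72  0.87  1.28]
[ 0.18612119  0.5985224  -0.13798215  1.48044299  0.08852192  1.06872152
 -1.32608777]
[1.5422471  0.06713406 0.32941607]
((601.5484619140625, -131.0833740234375), (60.18164825439453, 98.46172332763672), 12.40441608428955) [ 0.00311873 -0.10897081] 0.0009979024581951157 17.6333
```

View pics/w3.png

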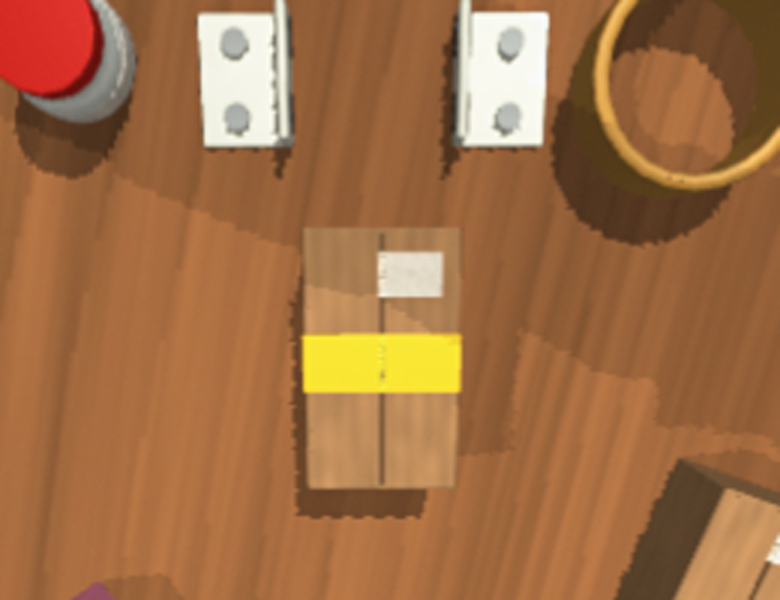

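The carton is now parallel to the passage (edges at 305 and 460). The gauge feet's outer corners are at (199,15), (205,147), (548,13) and (545,146) in the crop. I'll compare both in this same picture frame.

Run:
```python
from meas import *
c=wrist()
s=lambda x,y:(130+(x+.5)/3-.5,(y+.5)/3-.5)
for pts,z in (([(199,15),(205,147),(548,13),(545,146)],.004),([(277,2),(280,142),(469,2),(464,142)],.03),([(290,145),(457,145)],.03)):
    w=pix2world(c,[s(*p) for p in pts],z)[:,:2]; print(np.round((w-G)@RG.T,4),((w-G)@RG.T).mean(0))
w=pix2world(c,[s(305,228),s(461,228),s(308,488),s(456,488)],.07)[:,:2];print(np.round((w-G)@RG.T,4),((w-G)@RG.T).mean(0))
```

```text
[[-0.0715  0.0252]
 [-0.0716 -0.0247]
 [ 0.0719  0.0261]
 [ 0.0734 -0.0242]] [0.0005387  0.00060245]
[[-0.0371  0.0243]
 [-0.0373 -0.0255]
 [ 0.0372  0.0244]
 [ 0.0367 -0.0254]] [-0.00011139 -0.00053353]
[[-0.0333 -0.0266]
 [ 0.0339 -0.0265]] [ 0.00029278 -0.0265223 ]
[[-0.0253 -0.0593]
 [ 0.0332 -0.0593]
 [-0.0261 -0.1585]
 [ 0.0338 -0.1585]] [ 0.00389615 -0.10890239]
```

Run:
```python
from meas import *
bot.move_ptp(gw(.058,-.110,.15),q(TH))
bot.servo_line(gw(.058,-.110,.018),rate=.12)
bot.servo_line(gw(.0386,-.110,.018),rate=.03)
bot.servo_line(gw(.056,-.110,.018),rate=.05)
bot.servo_line(gw(.056,-.110,.15),rate=.15)
claw.grip(.022)
bot.move_ptp(gw(-.001,-.19,.2),q(A))
c=wrist(); r=carton(c,gw(0,-.105,0)); print(r,RG@(np.array(r[0])/1000-G),np.deg2rad(r[2])-TH,readout.get_clock())
```

```text
((597.9447021484375, -131.8639373779297), (61.0184326171875, 100.2507095336914), 12.22513198852539) [-0.00056859 -0.1089627 ] -0.0021311953093502978 24.2583
```

Run:
```python
from meas import *
bot.servo_line(gw(-.001,-.19,.018),rate=.12)
print(bot.servo_line(gw(-.001,-.12,.018),rate=.04,guard=20))
c=wrist(); r=carton(c,gw(0,-.06,0)); print(r,RG@(np.array(r[0])/1000-G),np.deg2rad(r[2])-TH,readout.get_clock(),readout.get_ft_force())
print(bot.servo_line(gw(-.001,-.062,.018),rate=.04,guard=20),readout.get_ft_force())
c=wrist(); r=carton(c,gw(0,0,0)); print(r,RG@(np.array(r[0])/1000-G),np.deg2rad(r[2])-TH,readout.get_clock())
cv2.imwrite("pics/w4.png",cv2.resize(c["img"],(640,480)))
```

```text
False
((593.0596923828125, -104.49661254882812), (114.25825500488281, 116.83108520507812), 12.36666202545166) [ 0.00051151 -0.08118381] 0.0003389698254822604 27.875 [ 1.8019646  -0.1833073  -0.07354137]
False [ 0.51100888  0.43028192 -0.054057  ]
((580.1439819335938, -47.89729309082031), (114.0416259765625, 116.82075500488281), 12.367841720581055) [-2.48662951e-06 -2.31318094e-02] 0.0003595593896599525 29.525
```

View pics/w4.png

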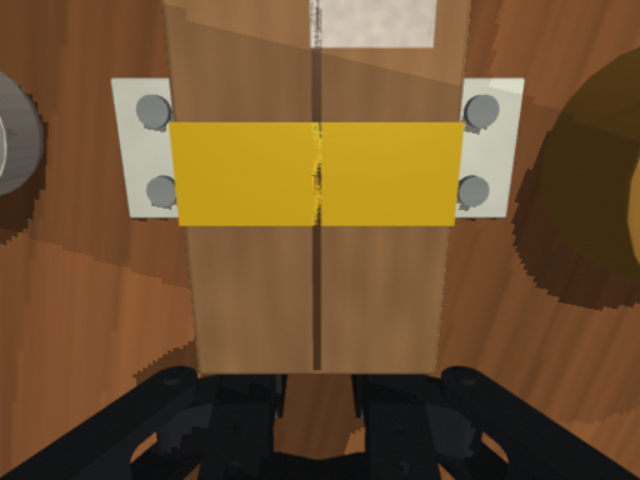

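The carton is centred in the gap (band at 170–463 px, feet symmetric on both sides) and straight. I'll push on to the mat.

Run:
```python
from meas import *
print(bot.servo_line(gw(-.001,.102,.018),rate=.045,guard=25),readout.get_ft_force())
bot.servo_line(gw(-.001,.075,.018),rate=.04)
bot.servo_line(gw(-.001,.075,.2),rate=.15)
bot.move_ptp(gw(0,.06,.33),q(A))
c=wrist(); r=carton(c,gw(0,.165,0)); print(r,RG@(np.array(r[0])/1000-G),np.deg2rad(r[2])-TH,readout.get_clock())
cv2.imwrite("pics/w5.png",cv2.resize(c["img"],(640,480)))
```

```text
False [ 0.06972098 -1.18080166 -0.12953267]
((539.1490478515625, 136.6859588623047), (60.74922180175781, 100.80574798583984), 11.662351608276367) [-0.00057867  0.16594815] -0.011953565910321429 36.1417
```

View pics/w5.png

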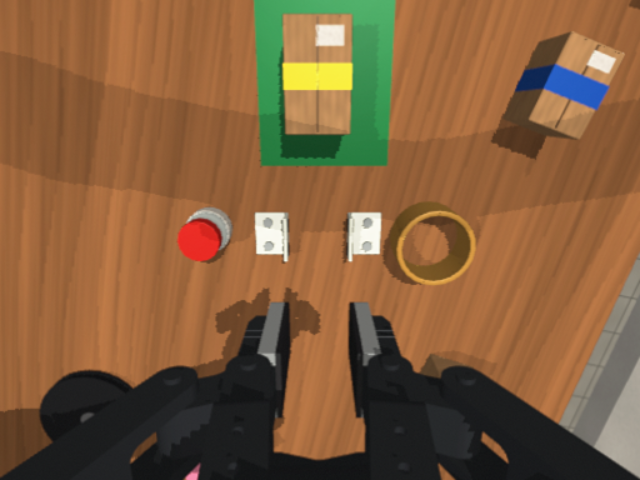

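The carton (283–352, 13–135 px) stands wholly on the green mat, upright. It is centred within about 1 mm along the passage and 6 mm across it. The other things visible in this view look undisturbed and the arm is clear, so I'm handing in.

```bash
python3 -c "
from rig import ticket; print(ticket.finish_job())"
```

```text
the job is handed in; nothing more can be done
None
```

The yellow-banded carton was pushed through the gauge gap and measured upright and wholly on the green mat just before I handed the job in, at about 36 s on the robot's clock; the result itself was not reported back.

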